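# Point-and-check two reagent bottles, then log the check

### The job

Do the pointing check for today's run: point with the fingertips at the small brown bottle, from straight above and about a finger's breadth over the middle of its cap, for about two seconds, then in the same way at the bottle with the red cap. Then log the check by pressing the green button on the bench box all the way down, where it stays, and move clear of it. Touch none of the bottles, do not point at the two other bottles, and leave everything else where it is.

Things in the scene. Friction and masses are not known exactly. Their poses are not given: they have to be found in the camera images.
- bottle_brown: small dark brown bottle with a black screw cap, standing upright, 35 mm diameter, 70 mm high, cap 26 mm wide; first to be pointed at. Origin at the centre of its underside, z up; the middle of the cap's top is 70 mm above the origin. The four bottles stand loose, at least 10 cm apart between centres, and which stands where changes
- bottle_red_cap: white bottle with a red screw cap, upright, 65 mm diameter, 150 mm high, cap 38 mm wide; second to be pointed at. Origin at the centre of its underside, z up; the middle of the cap's top is 150 mm above it
- bottle_blue_cap: white bottle with a blue screw cap, upright, 70 mm diameter, 135 mm high; not part of the check, a bystander among the bottles. Origin at the centre of its underside, z up
- bottle_white_cap: white bottle with a white screw cap, upright, 47 mm diameter, 85 mm high; not part of the check, a bystander among the bottles. Origin at the centre of its underside, z up
- check_box: grey bench box with a black top plate, fixed to the worktop, 100 x 120 mm and 39 mm high, right of the bottles, with a green round push button in an aluminium collar in the middle of its top. Origin at the centre of its underside, z up. Wall cabinets hang over the back of the worktop, from about x = 0.6 m on (door handles stand out a little further), undersides 0.54 m above it: keep a raised wrist in front of them
- button_top (a point): middle of the top of the green push button (42 mm diameter); it stands 60 mm above the worktop before it is pressed, 16 mm above the 54 mm wide collar, and goes down with the button
- check_button (a joint): travel of the green button straight down, m: 0 up (the start), 0.008 fully down at its stop. No spring: it resists with about 3 N of friction and stays where it is pushed
- petri_stack: loose stack of clear round dishes, 90 mm diameter, 61 mm high, behind the work on the right; bystander. Origin at the centre of its underside
- green_rack: loose green tube rack with small tubes, 84 x 122 mm, 42 mm high, at the left; bystander. Origin at the centre of its underside
- marker: loose white marker pen with a blue band, 139 mm long, 13 mm thick, lying behind the bottles; bystander. Origin at the centre of its underside
Things that resemble listed ones, but are neither listed nor needed, are in the scene too. What is shaped like the bottle_brown but blue or yellow is not meant.

How it is judged:
By the outcome, as a careful person would: the job done as asked, in the order asked, and still so for the second after the job is handed in, with the robot touching nothing.
It also fails if it takes over 61 s, if anything falls off the work surface, if the arm or the gripper's body presses on something with over 40 N, if the wrist force passes 120 N, or if a joint passes its speed limit or range.

### The arm

A 7-joint arm with a two-finger parallel gripper is mounted at the origin on a cart in front of the work surface, level with it; the furniture and walls round the work are solid. World frame = base frame: x ahead of the robot, y to its left, z up, the work surface at z = 0. Lengths are in m, angles in rad, forces in N, time in s.
With the tool pointing down it reaches from about 0.4 to 0.85 m from the base axis. Payload 4.4 kg.
Tool frame: the origin (TCP) lies on the centre line of the jaws, within the pads' length; the fingertips stand 19 mm ahead of it and the grasp point (between the pads) is the TCP (robot.tip_reach is the distance from the TCP to the fingertips, in m); z points along the fingers, y is the direction in which the jaws open and shut (so a half turn about z gives the same grasp; the last joint's range is limited). The gripper opens to 94 mm and grips with 3 to 60 N. Pads are 16 mm wide; open, the fingers measure 119 mm over their backs; the gripper's body (75 mm by 177 mm) begins 78 mm behind the grasp point.
Start: joints at [-1.255, 0.628, 0.038, 1.517, -0.027, 0.996, -0.02], TCP at [0.242, 0.603, 0.224] pointing down, gripper open.
Joint ranges: [-3.06, 3.06], [-0.37, 2.12], [-1.25, 1.32], [0.18, 2.47], [-1.1, 4.24], [0.23, 1.98], [-2.94, 2.94]. Speed limits (rad/s): [2.57, 2.57, 3.14, 3.14, 3.14, 3.14, 3.14].

### API

Orientations are given as a unit quaternion [w, x, y, z].
In Python, from bench import robot, cams, order gives the robot as it stands.
- The arm moves only by the shell command python3 -m creep 'ROWS' [FORCE]. ROWS is JSON, a list of rows, each a list of 3 entries, a list of its own where there are three numbers: the shift along the tool's x, y, z in cm, then the turn, a rotation vector about the tool's x, y, z in degrees, then the gripper's target within -1 to 1 (fully open at 1, half-way at 0, shut at -1). In form: [[[tx, ty, tz], [rx, ry, rz], hand], ...]. A call has 1 to 12 rows; each row shifts and turns the commanded pose from where the row before left it, along the tool's axes as they then stand; what a row does not reach is not made up. A row lasts 1/8 s, in which the tool goes at most 62.5 mm and 10.7 degrees, less where a joint would pass 70% of its speed; a pose out of reach is approached as far as the arm can. A call is refused whole if a number of a shift passes 6.25 or a number of a turn 10.7, either way. A call with a gripper value outside its range is refused whole. The fingers move at their own pace and stop on an object; FORCE is the grip in N (left out, the last holds). Time passes only in rows, so rows that do not move let the fingers close. It gives the time, the measured TCP pose, the force and the opening at its end, in the units of the state.
- robot.state(): the state, without advancing time (a new reading comes with each control period).
- cams.read_camera(name): name is "side" or "top"; returns (picture, depth): 400x640x3 uint8, red, green, blue; 400x640 float32, m along the optical axis (not along the pixel's ray), 0 where there is no reading.
- cams.camera_model(name): a dict with "K" (3x3 intrinsics, pixels), "rvec" (rotation vector, rad) and "tvec" (3), from world to camera coordinates, as OpenCV has them. Camera axes: x right, y down, z forward; pixel columns grow to the right and rows downward; lengths in m; the calibration is good to about 2 mm. A picture is of the moment at which its call begins. camera_model takes no time and is no camera call.
- order.close_job(): hands the job in, once; it reports no verdict.
Trained networks look in the newest picture that a camera, given by its name, has taken for a name from the list of things; names that differ only in an ending like _2 or _b are one class to them, and where a whole thing is asked for, a point or a joint stands for the part that bears it (a point fixed in the world has none). Each returns a list of dicts, best first, with "score" (0 to 1); they miss things now and then, are a little off and sometimes report something else, mostly with a low value. They report only what shows in the picture. A call takes as long as a camera call. They do not tell look-alikes from the thing itself.
- cams.regions_of(query, camera): "mask" (400x640 bool, what is visible of it) and "xy" ([column, row] in pixels, amid what is visible of it).
- cams.place_of(query, camera): "xy" ([column, row] in pixels: a listed point, or the origin of a listed thing).
The state is a dict: "t": time; "q": joint angles; "joint_velocities": joint speeds; "effort": joint torques, N m; "tool_pos": TCP position; "eef_rot": TCP orientation; "wrist_force": force on the tool from outside, world axes, zero at the start; "ft_torque": the same for the moment, N m; "gripper_width": finger opening in m.
Only numpy, scipy, OpenCV 4.12 (cv2) and the standard library are available. Lean on these libraries where they do the work, as an engineer would, in place of code of your own. Each camera call takes 0.05 s, during which the arm holds its last target.

## Working session

There is one attempt and no reset: what is moved stays moved. The work goes in short steps, Python scripts to look and compute and a shell command to move; the robot and the scene stay as the last step left them, time stands still between calls to the robot, and variables do not carry over. Pictures are saved under pics/ and viewed, and the job is handed in when it is done.

```bash
mkdir -p pics; ls; python3 - <<'E'
from bench import robot,cams,order
import cv2
print(robot.state(), robot.tip_reach)
for n in("top","side"):
    p,d=cams.read_camera(n); cv2.imwrite(f"pics/{n}0.png",p[:,:,::-1]); m=cams.camera_model(n)
    print(n,m)
E
```

```text
pics
{'t': 0.0, 'q': array([-1.25482692,  0.62929077,  0.03845194,  1.51831349, -0.02701492,
        0.99634089, -0.01999873]), 'joint_velocities': array([ 0.00119491, -0.00085231,  0.00044841, -0.00060954, -0.00017641,
        0.00062491,  0.00036549]), 'effort': array([ 7.89430505e-04, -5.49720132e+01,  1.14393286e+00, -1.86626387e+01,
       -5.21664717e-02,  2.38111831e-02,  1.69446230e-04]), 'tool_pos': array([0.2419095 , 0.60264309, 0.2236076 ]), 'eef_rot': array([-1.67230969e-04,  1.89734241e-01,  9.81835056e-01, -9.01828260e-04]), 'wrist_force': array([-0.66499543,  0.1409658 ,  0.19515709]), 'ft_torque': array([-0.05825298,  0.00123475,  0.00404904]), 'gripper_width': 0.09426695923143029} 0.019
top {'K': array([[405.18533082,   0.        , 319.82064662],
       [  0.        , 405.18533082, 197.47675095],
       [  0.        ,   0.        ,   1.        ]]), 'rvec': array([ 2.16862896, -2.21351418,  0.06694972]), 'tvec': array([0.15211886, 0.56009353, 1.19484749])}
side {'K': array([[461.56388318,   0.        , 312.24026157],
       [  0.        , 461.56388318, 197.75416288],
       [  0.        ,   0.        ,   1.        ]]), 'rvec': array([ 0.03549419, -2.78356299,  1.37774107]), 'tvec': array([ 0.56696998, -0.01509322,  1.64345131])}
```

View pics/top0.png

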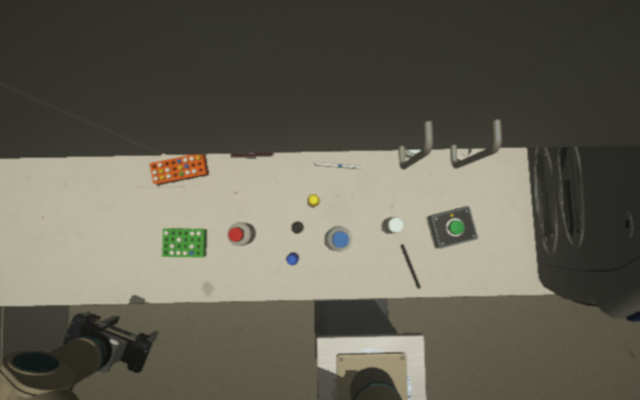

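View pics/side0.png

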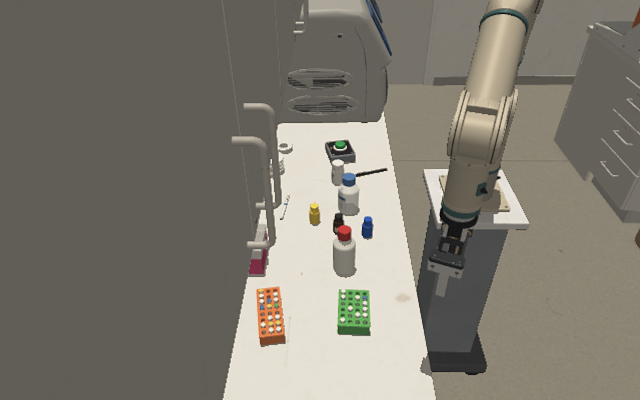

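The top view shows the small brown bottle's black cap at (297,227), the red cap at (237,234) and the green button at (456,227). The look-alikes are the small blue bottle at (292,258) and the small yellow one at (313,200). In the side view, brown is at (339,222), partly behind the red-capped bottle, which is at (344,235).

```bash
cat > h.py <<'E'
import numpy as np, cv2
from bench import robot,cams,order
def M(n):
    m=cams.camera_model(n); R=cv2.Rodrigues(m["rvec"])[0]; return m["K"],R,np.array(m["tvec"]).ravel()
def proj(n,p):
    K,R,t=M(n); c=K@(R@np.array(p)+t); return c[:2]/c[2]
def ray(n,uv,z):
    K,R,t=M(n); d=R.T@np.linalg.solve(K,[uv[0],uv[1],1]); o=-R.T@t; return o+d*(z-o[2])/d[2]
def pts(n,d,mask):
    K,R,t=M(n); v,u=np.nonzero(mask&(d>0)); z=d[v,u]
    c=np.linalg.solve(K,np.vstack([u*z,v*z,z])); return (R.T@(c-t[:,None])).T
def tri(a,b):
    P=[]
    for n in("top","side"):
        K,R,t=M(n); P.append(K@np.c_[R,t])
    X=cv2.triangulatePoints(P[0],P[1],np.float64(a).reshape(2,1),np.float64(b).reshape(2,1)); return (X[:3]/X[3]).ravel()
E
python3 - <<'E'
from h import *
D={}
for n in("top","side"):
    p,d=cams.read_camera(n); D[n]=d; cv2.imwrite(f"pics/{n}1.png",p[:,:,::-1])
    c=p[130:300,150:490] if n=="top" else p[120:290,260:420]
    cv2.imwrite(f"pics/{n}1c.png",cv2.resize(c[:,:,::-1],None,fx=2.3 if n=="top" else 3.4,fy=2.3 if n=="top" else 3.4,interpolation=cv2.INTER_CUBIC))
for q in("bottle_brown","bottle_red_cap","bottle_blue_cap","bottle_white_cap","check_box","button_top"):
    for n in("top","side"):
        for r in cams.place_of(q,n)[:3]: print(q,n,"place",np.round(r["xy"],1),round(r["score"],2),np.round(ray(n,r["xy"],0.06 if q=="button_top" else 0),3))
        for r in cams.regions_of(q,n)[:3]:
            X=pts(n,D[n],r["mask"]); 
            if len(X)<4: continue
            zt=np.percentile(X[:,2],95); T=X[X[:,2]>zt-.012]
            print("   reg",n,np.round(r["xy"],1),round(r["score"],2),len(X),"zt",round(zt,3),"top med",np.round(np.median(T,0),3),"mid",np.round((T.min(0)+T.max(0))/2,3))
E
```

```text
bottle_brown top place [456.9 225.8] 0.53 [ 0.47  -0.272  0.   ]
bottle_brown top place [309.3 202.8] 0.51 [0.549 0.173 0.   ]
bottle_brown top place [292.5 255.2] 0.5 [0.392 0.226 0.   ]
   reg top [292.6 257.3] 0.7 143 zt 0.073 top med [0.384 0.226 0.07 ] mid [0.386 0.226 0.069]
   reg top [309.7 200.7] 0.69 117 zt 0.074 top med [0.556 0.161 0.07 ] mid [0.555 0.162 0.071]
   reg top [299.8 226.1] 0.64 106 zt 0.073 top med [0.477 0.21  0.071] mid [0.477 0.21  0.07 ]
bottle_brown side place [317.8 222.3] 0.73 [0.543 0.164 0.   ]
bottle_brown side place [337.5 230.6] 0.67 [0.478 0.205 0.   ]
bottle_brown side place [364.4 234.3] 0.45 [0.392 0.222 0.   ]
   reg side [337.2 220.8] 0.58 125 zt 0.071 top med [0.474 0.216 0.067] mid [0.475 0.21  0.068]
   reg side [363.2 228.9] 0.55 202 zt 0.071 top med [0.384 0.231 0.069] mid [0.384 0.227 0.067]
   reg side [317.3 211.1] 0.53 207 zt 0.072 top med [0.554 0.165 0.07 ] mid [0.553 0.161 0.068]
bottle_red_cap top place [245.1 233.4] 0.69 [0.46  0.368 0.   ]
   reg top [240.2 235.1] 0.92 530 zt 0.152 top med [0.463 0.368 0.15 ] mid [0.463 0.368
[... 1379 characters left out ...]
5   0.057]
check_box side place [340.3 156.3] 0.62 [ 0.463 -0.247 -0.   ]
   reg side [340.7 151.2] 0.69 506 zt 0.06 top med [ 0.466 -0.242  0.059] mid [ 0.465 -0.247  0.057]
button_top top place [455.8 227.7] 0.74 [ 0.466 -0.248  0.06 ]
   reg top [456.3 230.3] 0.51 202 zt 0.063 top med [ 0.468 -0.248  0.059] mid [ 0.467 -0.25   0.059]
button_top side place [342.4 141. ] 0.5 [ 0.456 -0.265  0.06 ]
   reg side [339.9 151.4] 0.62 561 zt 0.061 top med [ 0.466 -0.241  0.06 ] mid [ 0.471 -0.173  0.069]
   reg side [278.  162.3] 0.43 131 zt 0.649 top med [0.57  0.804 0.656] mid [0.57  0.802 0.655]
   reg side [340.5 144.8] 0.42 80 zt 0.064 top med [ 0.465 -0.244  0.06 ] mid [ 0.465 -0.247  0.058]
```

View pics/top1c.png

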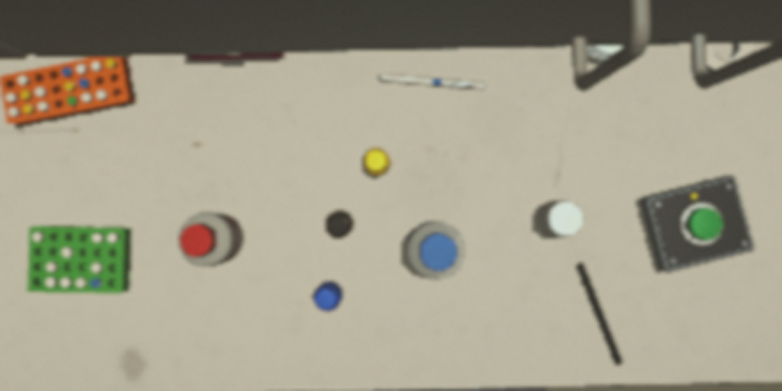

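View pics/side1c.png

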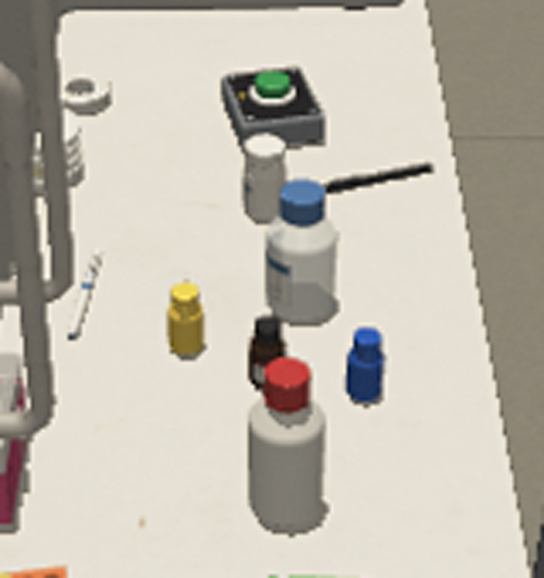

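Three small bottles share the shape: the brown one with a black cap at top (297,227) / side (339,222), the blue one at (292,258) and the yellow one at (313,200). The enlarged crops show a dark body and black cap only on the first, so that is the one meant. The red cap at (237,234) is the only red one. Next I refine the cap centres by triangulation.

```bash
python3 - <<'E'
from h import *
T=cv2.imread("pics/top1.png");S=cv2.imread("pics/side1.png")
def cen(im,f,c,r):
    m=np.zeros(im.shape[:2],np.uint8); cv2.circle(m,c,r,1,-1)
    b,g,rr=[im[...,i].astype(int) for i in range(3)]
    k=f(b,g,rr)&(m>0); v,u=np.nonzero(k); return np.array([u.mean(),v.mean()]),len(u),(u.min(),u.max(),v.min(),v.max())
red=lambda b,g,r:(r>110)&(r>2*g)
grn=lambda b,g,r:(g>80)&(g>1.6*r)
dark=lambda b,g,r:(r+g+b)<200
for n,im,l in(("top",T,[("red",red,(238,234),14,.15),("grn",grn,(456,227),14,.06),("brn",dark,(297,227),10,.07)]),("side",S,[("red",red,(344,234),14,.143),("grn",grn,(340,146),14,.058),("brn",dark,(339,217),5,.065)])):
    for nm,f,c,r,z in l:
        a,k,bb=cen(im,f,c,r); print(n,nm,a.round(1),k,bb,ray(n,a,z).round(4))
for nm,p in(("red",(.463,.3685,.15)),("brn",(.476,.21,.07)),("btn",(.467,-.249,.06))): print(nm,proj("top",p).round(1),proj("side",p).round(1))
E
```

```text
top red [235.2 234.1] 142 (np.int64(229), np.int64(242), np.int64(228), np.int64(240)) [0.4625 0.3666 0.15  ]
top grn [456.3 226.9] 142 (np.int64(450), np.int64(463), np.int64(221), np.int64(233)) [ 0.4677 -0.2494  0.06  ]
top brn [296.9 227.2] 74 (np.int64(293), np.int64(301), np.int64(223), np.int64(232)) [0.4765 0.2076 0.07  ]
side red [343.6 229.8] 102 (np.int64(338), np.int64(350), np.int64(225), np.int64(239)) [0.4636 0.3634 0.143 ]
side grn [339.7 143.5] 53 (np.int64(335), np.int64(344), np.int64(141), np.int64(146)) [ 0.4665 -0.2496  0.058 ]
side brn [338.3 217.6] 58 (np.int64(335), np.int64(342), np.int64(213), np.int64(222)) [0.4762 0.2168 0.065 ]
red [234.5 233.9] [343.9 229.1]
brn [296.1 227.4] [338.4 215. ]
btn [456.2 227.2] [339.6 143.1]
```

```bash
python3 -m creep '[[[0,0,-2],[0,0,0],-1],[[0,0,-4],[0,0,0],-1],[[0,0,-4],[0,0,0],-1],[[0,0,-2],[0,0,0],-1],[[0,0,0],[0,0,0],-1]]'
```

```text
t: 2.02
tool_pos: [0.2425, 0.604, 0.3462]
eef_rot: [0.0, 0.19, 0.982, 0.002]
wrist_force: [-0.7, -0.8, -0.2]
gripper_width: 0.0474
```

```bash
python3 -m creep '[[[-2,-1.5,0],[0,0,0],-1],[[-4,-3,0],[0,0,0],-1],[[-4,-3,0],[0,0,0],-1],[[-4,-3,0],[0,0,0],-1],[[-4,-3,0],[0,0,0],-1],[[-4,-3,0],[0,0,0],-1],[[-4,-3.1,0],[0,0,0],-1],[[-4,-3.1,0],[0,0,0],-1],[[-4,-3.1,0],[0,0,0],-1],[[-2.4,-2.1,0],[0,0,0],-1],[[0,0,0],[0,0,0],-1]]'; cat >> h.py <<'E'
from scipy.spatial.transform import Rotation as Ro
def todo(p):
    s=robot.state(); w=s["eef_rot"]; R=Ro.from_quat([w[1],w[2],w[3],w[0]])
    print("t",round(s["t"],2),"pos",s["tool_pos"].round(4),"shift cm",(100*R.inv().apply(np.array(p)-s["tool_pos"])).round(2),"tip",(s["tool_pos"]+R.apply([0,0,.019])).round(4),"tilt",np.degrees(np.arccos(-R.as_matrix()[2,2])).round(2),"q",s["q"].round(2),"w",s["gripper_width"].round(4),"F",s["wrist_force"].round(1))
E
python3 -c "
from h import *
todo([.4763,.2095,.105])"
```

```text
t: 3.4
tool_pos: [0.4765, 0.2057, 0.3433]
eef_rot: [-0.001, 0.192, 0.981, -0.001]
wrist_force: [0.1, 0.9, 0.3]
gripper_width: 0.0004Traceback (most recent call last):
  File "<string>", line 3, in <module>
    todo([.4763,.2095,.105])
    ~~~~^^^^^^^^^^^^^^^^^^^^
  File "h.py", line 20, in todo
    print("t",round(s["t"],2),"pos",s["tool_pos"].round(4),"shift cm",(100*R.inv().apply(np.array(p)-s["tool_pos"])).round(2),"tip",(s["tool_pos"]+R.apply([0,0,.019])).round(4),"tilt",np.degrees(np.arccos(-R.as_matrix()[2,2])).round(2),"q",s["q"].round(2),"w",s["gripper_width"].round(4),"F",s["wrist_force"].round(1))
                                                                                                                                                                                                                                                                    ^^^^^^^^^^^^^^^^^^^^^^^^
AttributeError: 'float' object has no attribute 'round'
```

Down to about 6 cm above the brown cap, then look.

```bash
sed -i 's/s\["gripper_width"\].round(4)/round(s["gripper_width"],4)/' h.py; python3 -m creep '[[[0.1,0.3,2],[0,0,0],-1],[[0,0,4],[0,0,0],-1],[[0,0,4],[0,0,0],-1],[[0,0,4],[0,0,0],-1],[[0,0,3.3],[0,0,0],-1],[[0,0,2],[0,0,0],-1],[[0,0,0],[0,0,0],-1],[[0,0,0],[0,0,0],-1]]';python3 - <<'E'
from h import *
todo([.4763,.2095,.105])
for n,b in(("top",(180,280,220,350)),("side",(160,290,290,420))):
    p,d=cams.read_camera(n); c=p[b[0]:b[1],b[2]:b[3]]; cv2.imwrite(f"pics/{n}2.png",cv2.resize(c[:,:,::-1],None,fx=4.4,fy=4.4,interpolation=cv2.INTER_CUBIC))
E
```

```text
t: 4.4
tool_pos: [0.476, 0.2128, 0.1518]
eef_rot: [0.0, 0.189, 0.982, 0.0]
wrist_force: [0.4, 0.2, 0.2]
gripper_width: 0.0007
t 4.4 pos [0.476  0.2128 0.1518] shift cm [-0.15 -0.3   4.68] tip [0.476  0.2128 0.1328] tilt 0.04 q [-0.56  0.55  0.12  1.95 -0.11  0.65  0.82] w 0.0007 F [0.4 0.2 0.2]
```

View pics/side2.png

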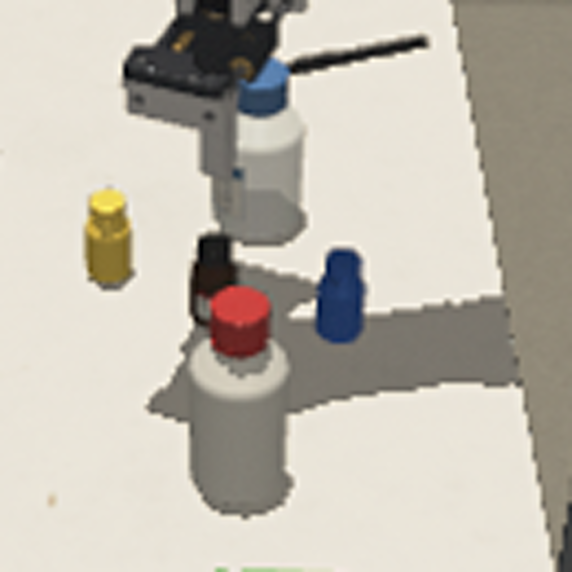

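The side view shows the shut fingers above the brown bottle, whose cap is at crop (214,245), with a clear gap. Now I lower the last part.

```bash
python3 -m creep '[[[-0.1,-0.3,1.5],[0,0,0],-1],[[0,0,1.5],[0,0,0],-1],[[0,0,1],[0,0,0],-1],[[0,0,0.6],[0,0,0],-1],[[0,0,0],[0,0,0],-1],[[0,0,0],[0,0,0],-1]]';python3 - <<'E'
from h import *
todo([.4763,.2095,.105])
for n,b in(("top",(180,280,220,350)),("side",(160,290,290,420))):
    p,d=cams.read_camera(n); c=p[b[0]:b[1],b[2]:b[3]]; cv2.imwrite(f"pics/{n}3.png",cv2.resize(c[:,:,::-1],None,fx=4.4,fy=4.4,interpolation=cv2.INTER_CUBIC))
E
```

```text
t: 5.25
tool_pos: [0.4762, 0.2088, 0.1057]
eef_rot: [0.0, 0.19, 0.982, 0.0]
wrist_force: [-0.6, -0.3, 0.0]
gripper_width: 0.0005
t 5.25 pos [0.4762 0.2088 0.1057] shift cm [0.02 0.07 0.07] tip [0.4762 0.2088 0.0867] tilt 0.03 q [-0.54  0.62  0.1   1.99 -0.12  0.53  0.84] w 0.0005 F [-0.6 -0.3  0. ]
```

View pics/side3.png

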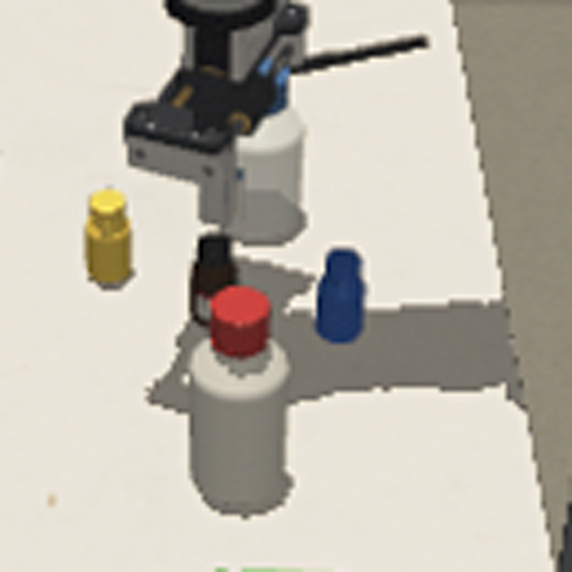

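The fingertips stand just over the black cap (crop 214,235) and nothing is touched. I hold for about 2.3 s, then rise.

```bash
python3 -m creep '[[[0,0,0],[0,0,0],-1],[[0,0,0],[0,0,0],-1],[[0,0,0],[0,0,0],-1],[[0,0,0],[0,0,0],-1],[[0,0,0],[0,0,0],-1],[[0,0,0],[0,0,0],-1],[[0,0,0],[0,0,0],-1],[[0,0,0],[0,0,0],-1],[[0,0,0],[0,0,0],-1],[[0,0,0],[0,0,0],-1],[[0,0,0],[0,0,0],-1],[[0,0,0],[0,0,0],-1]]'
python3 -m creep '[[[0,0,0],[0,0,0],-1],[[0,0,0],[0,0,0],-1],[[0,0,0],[0,0,0],-1],[[0,0,0],[0,0,0],-1],[[0,0,0],[0,0,0],-1],[[0,0,0],[0,0,0],-1],[[0,0,-2],[0,0,0],-1],[[0,0,-4],[0,0,0],-1],[[0,0,-5],[0,0,0],-1],[[0,0,-4],[0,0,0],-1],[[0,0,-2],[0,0,0],-1],[[0,0,0],[0,0,0],-1]]'
python3 -c "
from h import *
todo([.463,.3675,.275])"
```

```text
t: 6.85
tool_pos: [0.476, 0.2087, 0.1055]
eef_rot: [-0.0, 0.19, 0.982, 0.0]
wrist_force: [0.7, -0.6, -0.8]
gripper_width: 0.0004
t: 8.35
tool_pos: [0.4768, 0.209, 0.2768]
eef_rot: [0.001, 0.19, 0.982, 0.001]
wrist_force: [0.5, 0.7, -0.9]
gripper_width: 0.0001
t 8.35 pos [0.4768 0.209  0.2768] shift cm [ 7.18 14.19  0.2 ] tip [0.4768 0.2091 0.2578] tilt 0.2 q [-0.58  0.38  0.16  1.81 -0.07  0.95  0.8 ] w 0.0001 F [ 0.5  0.7 -0.9]
```

```bash
python3 -m creep '[[[1,2,0],[0,0,0],-1],[[2,4,0],[0,0,0],-1],[[2.2,4.2,0],[0,0,0],-1],[[1.4,2.8,0],[0,0,0],-1],[[0.6,1.2,0],[0,0,0],-1],[[0,0,1.5],[0,0,0],-1],[[0,0,2],[0,0,0],-1],[[0,0,1.5],[0,0,0],-1],[[0,0,0],[0,0,0],-1],[[0,0,0],[0,0,0],-1]]'
python3 -c "
from h import *
todo([.463,.3675,.185])"
```

```text
t: 9.6
tool_pos: [0.4626, 0.3669, 0.2258]
eef_rot: [0.0, 0.19, 0.982, 0.0]
wrist_force: [-0.3, -0.4, -0.6]
gripper_width: 0.0006
t 9.6 pos [0.4626 0.3669 0.2258] shift cm [-0.02  0.07  4.08] tip [0.4626 0.3669 0.2068] tilt 0.03 q [-0.8   0.54  0.12  1.69 -0.08  0.91  0.55] w 0.0006 F [-0.3 -0.4 -0.6]
```

```bash
python3 -m creep '[[[0,0,1.5],[0,0,0],-1],[[0,0,1.5],[0,0,0],-1],[[0,0,1],[0,0,0],-1],[[0,0,0],[0,0,0],-1],[[0,0,0],[0,0,0],-1],[[0,0,0],[0,0,0],-1]]';python3 - <<'E'
from h import *
todo([.463,.3675,.185])
for n,b in(("side",(160,290,290,420)),):
    p,d=cams.read_camera(n); c=p[b[0]:b[1],b[2]:b[3]]; cv2.imwrite(f"pics/{n}4.png",cv2.resize(c[:,:,::-1],None,fx=4.4,fy=4.4,interpolation=cv2.INTER_CUBIC))
E
```

```text
t: 10.35
tool_pos: [0.4624, 0.3675, 0.1859]
eef_rot: [0.0, 0.19, 0.982, 0.0]
wrist_force: [0.0, 0.1, 0.0]
gripper_width: 0.0007
t 10.35 pos [0.4624 0.3675 0.1859] shift cm [-0.06  0.02  0.09] tip [0.4624 0.3675 0.1669] tilt 0.05 q [-0.79  0.59  0.12  1.73 -0.09  0.82  0.55] w 0.0007 F [0.  0.1 0. ]
```

View pics/side4.png

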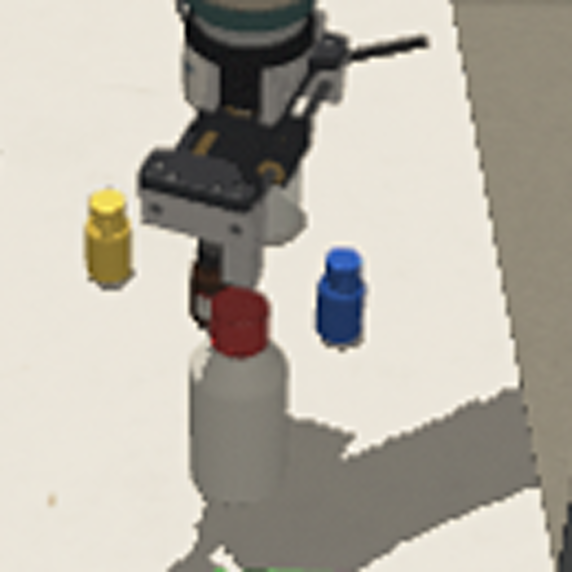

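The fingertips at crop (240,280) are centred just over the red cap, with no contact. I hold, then rise.

```bash
python3 -m creep '[[[0,0,0],[0,0,0],-1],[[0,0,0],[0,0,0],-1],[[0,0,0],[0,0,0],-1],[[0,0,0],[0,0,0],-1],[[0,0,0],[0,0,0],-1],[[0,0,0],[0,0,0],-1],[[0,0,0],[0,0,0],-1],[[0,0,0],[0,0,0],-1],[[0,0,0],[0,0,0],-1],[[0,0,0],[0,0,0],-1],[[0,0,0],[0,0,0],-1],[[0,0,0],[0,0,0],-1]]'
python3 -m creep '[[[0,0,0],[0,0,0],-1],[[0,0,0],[0,0,0],-1],[[0,0,0],[0,0,0],-1],[[0,0,0],[0,0,0],-1],[[0,0,0],[0,0,0],-1],[[0,0,0],[0,0,0],-1],[[0,0,-2],[0,0,0],-1],[[0,0,-4],[0,0,0],-1],[[0,0,-4],[0,0,0],-1],[[0,0,-3],[0,0,0],-1],[[0,0,-1],[0,0,0],-1],[[0,0,0],[0,0,0],-1]]'
python3 -c "
from h import *
todo([.467,-.2495,.32])"
```

```text
t: 11.9
tool_pos: [0.4621, 0.3673, 0.1855]
eef_rot: [-0.0, 0.19, 0.982, 0.0]
wrist_force: [0.6, -0.3, 0.4]
gripper_width: 0.0007
t: 13.4
tool_pos: [0.462, 0.3672, 0.3253]
eef_rot: [0.0, 0.19, 0.982, 0.0]
wrist_force: [-0.1, -0.2, -0.4]
gripper_width: 0.0006
t 13.4 pos [0.462  0.3672 0.3253] shift cm [-23.44 -57.05   0.52] tip [0.462  0.3672 0.3063] tilt 0.01 q [-0.81  0.45  0.14  1.55 -0.07  1.14  0.53] w 0.0006 F [-0.1 -0.2 -0.4]
```

```bash
python3 -m creep '[[[-1,-2.5,0],[0,0,0],-1],[[-2,-5,0],[0,0,0],-1],[[-2,-5,0],[0,0,0],-1],[[-2,-5,0],[0,0,0],-1],[[-2,-5,0],[0,0,0],-1],[[-2,-5,0],[0,0,0],-1],[[-2,-5,0],[0,0,0],-1],[[-2,-5,0],[0,0,0],-1],[[-2,-5,0],[0,0,0],-1],[[-2,-5,0],[0,0,0],-1],[[-2,-4,0],[0,0,0],-1],[[-1,-2,0],[0,0,0],-1]]'
python3 -m creep '[[[-1,-2.5,0],[0,0,0],-1],[[-0.4,-1,0],[0,0,0],-1],[[0,0,0],[0,0,0],-1],[[0,0,0],[0,0,0],-1]]'
python3 -c "
from h import *
todo([.467,-.2495,.12])"
```

```text
t: 14.9
tool_pos: [0.4656, -0.2137, 0.3238]
eef_rot: [-0.002, 0.192, 0.981, -0.0]
wrist_force: [0.9, 0.6, -0.3]
gripper_width: 0.0004
t: 15.4
tool_pos: [0.4669, -0.2474, 0.325]
eef_rot: [-0.0, 0.189, 0.982, 0.001]
wrist_force: [0.2, -0.1, 0.1]
gripper_width: 0.0005
t 15.4 pos [ 0.4669 -0.2474  0.325 ] shift cm [-0.1  -0.21 20.5 ] tip [ 0.4669 -0.2474  0.306 ] tilt 0.08 q [ 0.18  0.36  0.36  1.72 -0.14  1.09  1.78] w 0.0005 F [ 0.2 -0.1  0.1]
```

Descend to about 25 mm over the button and check its position.

```bash
python3 -m creep '[[[-0.1,-0.2,2],[0,0,0],-1],[[0,0,4],[0,0,0],-1],[[0,0,4],[0,0,0],-1],[[0,0,4],[0,0,0],-1],[[0,0,4],[0,0,0],-1],[[0,0,2],[0,0,0],-1],[[0,0,1.5],[0,0,0],-1],[[0,0,0],[0,0,0],-1],[[0,0,0],[0,0,0],-1]]'
python3 - <<'E'
from h import *
todo([.467,-.2495,.085])
for n,b in(("side",(100,190,290,400)),("top",(180,280,400,520))):
    p,d=cams.read_camera(n); c=p[b[0]:b[1],b[2]:b[3]]; cv2.imwrite(f"pics/{n}5.png",cv2.resize(c[:,:,::-1],None,fx=5,fy=5,interpolation=cv2.INTER_CUBIC))
E
```

```text
t: 16.52
tool_pos: [0.4677, -0.2512, 0.1112]
eef_rot: [0.001, 0.19, 0.982, -0.0]
wrist_force: [-0.5, 0.5, 0.2]
gripper_width: 0.0006
t 16.52 pos [ 0.4677 -0.2512  0.1112] shift cm [0.13 0.13 2.62] tip [ 0.4677 -0.2512  0.0922] tilt 0.08 q [ 0.27  0.64  0.26  1.96 -0.28  0.58  1.91] w 0.0006 F [-0.5  0.5  0.2]
```

View pics/side5.png

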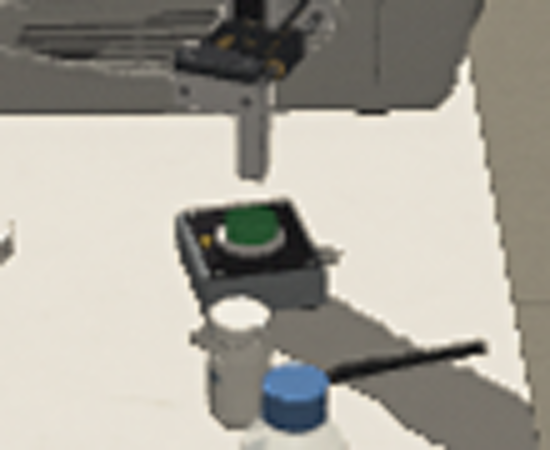

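The fingers are above the green button (crop 252,222), which is still up. I press gently in small steps.

```bash
python3 -m creep '[[[0.1,0.1,1],[0,0,0],-1],[[0,0,1],[0,0,0],-1],[[0,0,0.7],[0,0,0],-1],[[0,0,0.3],[0,0,0],-1],[[0,0,0.3],[0,0,0],-1],[[0,0,0.3],[0,0,0],-1],[[0,0,0],[0,0,0],-1],[[0,0,0],[0,0,0],-1]]'
python3 -c "
from h import *
todo([.467,-.2495,.071])"
```

```text
t: 17.62
tool_pos: [0.4668, -0.2499, 0.0745]
eef_rot: [0.0, 0.19, 0.982, -0.0]
wrist_force: [-0.6, -0.8, -0.8]
gripper_width: 0.0006
t 17.62 pos [ 0.4668 -0.2499  0.0745] shift cm [-0.    0.05  0.35] tip [ 0.4668 -0.2499  0.0555] tilt 0.04 q [ 0.29  0.7   0.22  1.98 -0.31  0.49  1.92] w 0.0006 F [-0.6 -0.8 -0.8]
```

```bash
python3 -m creep '[[[0,0,0.2],[0,0,0],-1],[[0,0,0.2],[0,0,0],-1],[[0,0,0],[0,0,0],-1],[[0,0,0],[0,0,0],-1]]'; python3 -m creep '[[[0,0,0.2],[0,0,0],-1],[[0,0,0],[0,0,0],-1]]'
```

```text
t: 18.12
tool_pos: [0.4669, -0.25, 0.071]
eef_rot: [0.001, 0.19, 0.982, -0.0]
wrist_force: [-1.0, 0.5, 6.6]
gripper_width: 0.0007
t: 18.38
tool_pos: [0.467, -0.25, 0.0708]
eef_rot: [0.001, 0.19, 0.982, 0.0]
wrist_force: [-4.1, 2.5, 25.2]
gripper_width: 0.0006
```

The force rose from 7 to 25 N with no further travel, and the tip is at z = 0.052, so the button is on its stop. I rise straight up and check.

```bash
python3 -m creep '[[[0,0,-0.5],[0,0,0],-1],[[0,0,-1.5],[0,0,0],-1],[[0,0,-4],[0,0,0],-1],[[0,0,-5],[0,0,0],-1],[[0,0,-5],[0,0,0],-1],[[0,0,-4],[0,0,0],-1],[[0,0,-1],[0,0,0],-1],[[0,0,0],[0,0,0],-1],[[0,0,0],[0,0,0],-1]]'
python3 - <<'E'
from h import *
todo([.467,-.2495,.071])
for n,b in(("side",(120,290,260,420)),("top",(130,300,150,490))):
    p,d=cams.read_camera(n); cv2.imwrite(f"pics/{n}6f.png",p[:,:,::-1]);c=p[b[0]:b[1],b[2]:b[3]]; f=3.4 if n=="side" else 2.3; cv2.imwrite(f"pics/{n}6.png",cv2.resize(c[:,:,::-1],None,fx=f,fy=f,interpolation=cv2.INTER_CUBIC))
    P=pts(n,d,np.ones_like(d,bool)); r=np.hypot(P[:,0]-.467,P[:,1]+.2495)
    k=(r<.015)&(P[:,2]<.1); print(n,"button z",np.median(P[k,2]) if k.any() else None,k.sum())
    k=(abs(P[:,0]-.467)<.06)&(abs(P[:,1]+.2495)<.06)&(r>.032)&(P[:,2]>.02)&(P[:,2]<.08); print("plate z",np.median(P[k,2]))
    if n=="side":
        b0=cv2.imread("pics/side1.png").astype(int); print("changed px bottles", (abs(b0-p[:,:,::-1].astype(int)).sum(2)>90)[195:290,300:380].sum())
E
```

```text
t: 19.5
tool_pos: [0.4656, -0.2492, 0.2769]
eef_rot: [-0.002, 0.19, 0.982, 0.0]
wrist_force: [-0.2, -0.0, 0.3]
gripper_width: 0.0003
t 19.5 pos [ 0.4656 -0.2492  0.2769] shift cm [-2.100e-01  2.000e-02  2.059e+01] tip [ 0.4655 -0.2492  0.2579] tilt 0.18 q [ 0.18  0.41  0.36  1.79 -0.17  0.97  1.81] w 0.0003 F [-0.2 -0.   0.3]
side button z 0.052573575342587796 31
plate z 0.039621230849753636
changed px bottles 2
top button z 0.052698822082412056 87
plate z 0.039514448382219465
```

View pics/side6.png

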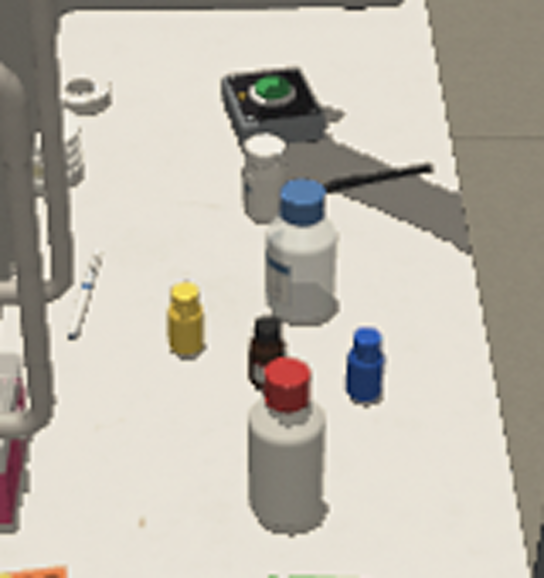

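```bash
python3 -c "
from h import *
todo([.467,-.2495,.28]); print(order.close_job())"
```

```text
t 19.6 pos [ 0.4657 -0.2494  0.277 ] shift cm [-0.12  0.04 -0.3 ] tip [ 0.4657 -0.2494  0.258 ] tilt 0.17 q [ 0.18  0.41  0.36  1.79 -0.17  0.97  1.81] w 0.0007 F [-0.5 -0.1  0.1]
the job is handed in; nothing more can be done
None
```

The pointing check is done and handed in at 19.6 s. I pointed with shut fingers from straight above, about 17 mm over the middle of the cap and for a little over 2 s each, first at the brown bottle and then at the red-capped one. Then I pressed the green button to its stop and rose about 20 cm clear.

**Button:** the force rose from 7 to 25 N with no further travel and the fingertip at z = 0.052. After release the cameras put the button top at 0.0526–0.0527 m. The first camera readings were about 0.059–0.060, so the depth images alone show about 7 mm of travel rather than 8. The fingertip height and the force rise say it is fully down.

**Bottles and other things:** the last side picture shows the bottles where they were, with 2 changed pixels in the area around the brown and red-capped ones. I saw no contact there, and wrist force stayed near zero except during the press. I did not measure the rack, marker and dishes again. The networks misplaced some things, for example the brown bottle on the button, so I relied on colour and depth in both views instead.

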